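# Shim the rocking balance

### The arm

A 6-joint arm with a two-finger parallel gripper is mounted at the origin on a cart in front of the work surface, level with it; the furniture and walls round the work are solid. World frame = base frame: x ahead of the robot, y to its left, z up, the work surface at z = 0. Lengths are in mm, angles in rad, forces in N, time in s.
With the tool pointing down it reaches from about 275 to 750 mm from the base axis. Payload 10.2 kg.
Tool frame: the origin (TCP) lies at the very end of the fingers, on their centre line; the grasp point (between the pads) lies 19 mm behind it; z points along the fingers, y is the direction in which the jaws open and shut (so a half turn about z gives the same grasp; the last joint's range is limited). The gripper opens to 85 mm and grips with 20 to 120 N. Pads are 22 mm wide; open, the fingers measure 114 mm over their backs; the gripper's body (76 mm by 85 mm) begins 54 mm behind the grasp point. The pads swing forward as they close: fully open they stand 13 mm farther back than shut.
Start: joints at [0.993, 0.313, 1.498, -0, 1.331, -0.223], TCP at [182.399, 492.302, 231.294] pointing down, gripper open.
Joint ranges: [-2.94, 2.94], [-0.97, 2.17], [0.19, 2.56], [-1.23, 4.37], [0.02, 3.11], [-2.88, 2.88]. Speed limits (rad/s): [2.39, 2.39, 3.01, 3.14, 3.14, 3.14].

### API

Orientations are given as a unit quaternion [w, x, y, z].
In Python, from rig import sensors, imaging, ctrl gives the robot as it stands.
- The arm moves only by the shell command python3 -m creep 'ROWS' [FORCE]. ROWS is JSON, a list of rows, each an object with "grip": the finger opening in mm, from 0 to 85.4; "linear": the shift along the tool's x, y, z in mm, a list of three; "rot": the turn, a rotation vector about the tool's x, y, z in rad, a list of three. A call has 1 to 12 rows; each row shifts and turns the commanded pose from where the row before left it, along the tool's axes as they then stand; what a row does not reach is not made up. A row lasts 1/12 s, in which the tool goes at most 41.7 mm and 7.16 degrees, less where a joint would pass 70% of its speed; a pose out of reach is approached as far as the arm can. A call with a gripper value outside its range is refused whole. The fingers move at their own pace and stop on an object; FORCE is the grip in N (left out, the last holds). Time passes only in rows, so rows that do not move let the fingers close. It gives the time, the measured TCP pose, the force and the opening at its end, in the units of the state.
- sensors.sense(): the state, without advancing time (a new reading comes with each control period).
- imaging.capture(name): name is "scene" or "top" or "wrist"; returns (picture, depth): 480x640x3 uint8, red, green, blue; 480x640 float32, mm along the optical axis (not along the pixel's ray), 0 where there is no reading.
- imaging.camera_params(name): a dict with "intrinsics" (3x3 intrinsics, pixels), "R" (3x3) and "t" (3): a world point X has camera coordinates R X + t. Camera axes: x right, y down, z forward; pixel columns grow to the right and rows downward; lengths in mm; the calibration is good to about 2 mm. A picture is of the moment at which its call begins: read the wrist's pose just before it. camera_params takes no time and is no camera call; for the wrist camera it gives the pose at the moment of the call.
- ctrl.finish_job(): hands the job in, once; it reports no verdict.
The state is a dict: "time_s": time; "joints": joint angles; "dq": joint speeds; "tau": joint torques, N m; "eef_pos": TCP position; "ee_rot": TCP orientation; "force": force on the tool from outside, world axes, zero at the start; "wrist_torque": the same for the moment, N m; "grip_width": opening from 0.0 (shut) to 1.0 (fully open).
Only numpy, scipy, OpenCV 4.12 (cv2) and the standard library are available. Lean on these libraries where they do the work, as an engineer would, in place of code of your own. Each camera call takes 0.05 s, during which the arm holds its last target.

### The job

The laboratory balance rocks because its front left foot is too short. Push the wedge along the desk with your fingers, thin end first and never lifting it, under that foot until the balance stands level and no longer rocks, and stop there: pushed further, the wedge only shoves the balance along the desk. The balance must stay where it stands, within about a centimetre; do not disturb the small things around it, and take the hand away when done.

Things in the scene. Friction and masses are not known exactly. Their poses are not given: they have to be found in the camera images.
- balance: white laboratory balance with round steel pan, housing 160 x 176 x 40 mm, 1.8 kg. Origin under its centre, level with the soles of the three good feet; x to its rear, y to its left, z up (vertical when level). Housing from z 24 to 64 mm, pan top 73. It leans 0.09 rad to its front left at the start, on the short foot, the rear right foot in the air
- short_foot (a point): lowest point of the short front left foot, a bare steel dome 20 mm across at (-60, 70, 8) mm in the balance's frame; the good feet (black rubber, they grip the desk) are at (-60,-70), (60,70), (60,-70), soles at z 0. The short foot stands on the desk at the start and must end 8 mm above it
- wedge: black wedge, 105 mm long, 50 wide, 60 g, flat below; its ramp rises evenly from 1.5 mm at the tip to 16.5 mm at the upright heel. Origin at the middle of its underside; x from heel to tip, z up. It lies left of the balance, tip roughly toward the short foot, slides when its heel is pushed, and stays where left, under the foot too
- wedge_heel (a point): centre of the wedge's upright heel face (50 mm wide, 16 mm high), 8 mm above its underside. The balance is level when the short foot stands about 61 mm ahead of this face (44 mm behind the tip), where the wedge is 8 mm thick; pushed on from there it jams and shoves the balance along
- wedge_tip (a point): middle of the wedge's thin edge
- weigh_boat: white square weighing boat, 65 x 65 x 14 mm, behind the balance; not to be disturbed. Origin under its centre
- eraser: eraser, 20 x 42 x 13 mm, in front of the balance; not to be disturbed. Origin under its centre
- loupe: black loupe, 31 mm across, 15 mm high, right of the balance; not to be disturbed. Origin under its centre
- vial: small capped sample vial, 13 mm across, 48 mm high, standing right of the balance; not to be disturbed. Origin under its centre
- steel_cap: small round open metal pot, 38 mm across, 30 mm high, left of the wedge, toward the rear; not to be disturbed. Origin under its centre
Mind the look-alikes: they are no part of the job. There is more than one size of the wedge; the one meant has the size given above.

How it is judged:
By the outcome, as a careful person would: the job done as asked, in the order asked, and still so for the second after the job is handed in, with the robot touching nothing.
It also fails if it takes over 38 s, if anything falls off the work surface, if the arm or the gripper's body presses on something with over 40 N, if the wrist force passes 120 N, or if a joint passes its speed limit or range.

## Working session

There is one attempt and no reset: what is moved stays moved. The work goes in short steps, Python scripts to look and compute and a shell command to move; the robot and the scene stay as the last step left them, time stands still between calls to the robot, and variables do not carry over. Pictures are saved under pics/ and viewed, and the job is handed in when it is done.

```bash
mkdir -p pics; ls
python3 - <<'E'
from rig import sensors, imaging, ctrl
import cv2, numpy as np
print(sensors.sense())
for n in ["scene","top"]:
    p,d=imaging.capture(n); cv2.imwrite(f"pics/{n}0.png",p[:,:,::-1]); np.savez(f"pics/{n}0.npz",p=p,d=d)
    c=imaging.camera_params(n); print(n,c)
E
```

```text
pics
{'time_s': 0.0, 'joints': array([ 9.92611628e-01,  3.13467692e-01,  1.49841238e+00,  2.05455954e-05,
        1.33098988e+00, -2.23401104e-01]), 'dq': array([ 8.25630553e-04, -1.22599580e-03,  9.35204197e-04, -1.68180307e-03,
        3.59324927e-04,  7.04653026e-05]), 'tau': array([ 2.82311421e-04, -4.12270582e+01, -2.59739292e+01, -1.81362025e-04,
        4.15352115e-03, -2.74273138e-07]), 'eef_pos': array([182.2490122 , 492.09218153, 230.73531653]), 'ee_rot': array([-2.58354740e-04,  1.76465275e-01,  9.84306659e-01, -5.84145109e-04]), 'force': array([-0.33021081, -1.60480609,  0.13422609]), 'wrist_torque': array([ 0.02064716, -0.02001329,  0.00666508]), 'grip_width': 1.0009669638891916}
scene {'intrinsics': array([[433.00458552,   0.        , 310.90667155],
       [  0.        , 433.00458552, 240.36729918],
       [  0.        ,   0.        ,   1.        ]]), 'R': array([[ 0.66371131, -0.74797357,  0.00477848],
       [-0.28949498, -0.26276227, -0.92040678],
       [ 0.68969555,  0.60950104, -0.39093289]]), 't': array([-306.56662159,  209.76544067,  508.14954533])}
top {'intrinsics': array([[518.68196828,   0.        , 323.34619352],
       [  0.        , 518.68196828, 241.96778755],
       [  0.        ,   0.        ,   1.        ]]), 'R': array([[ 0.01475896, -0.99988233,  0.00418436],
       [-0.99768111, -0.01500429, -0.06638732],
       [ 0.0664423 , -0.00319485, -0.99778515]]), 't': array([  15.5219218 ,  515.73336074, 1155.38226918])}
```

View pics/scene0.png

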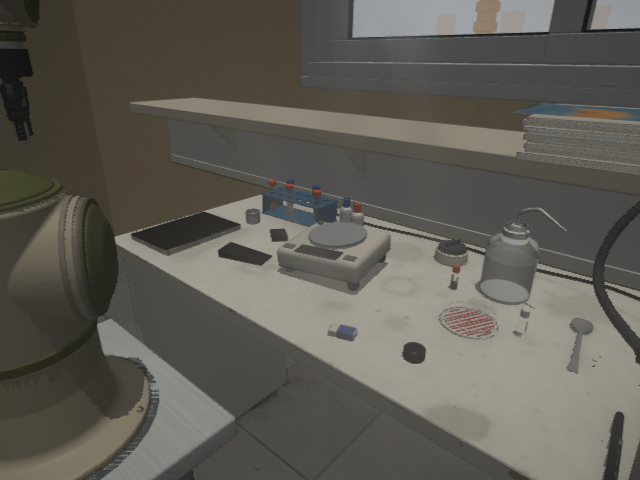

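View pics/top0.png

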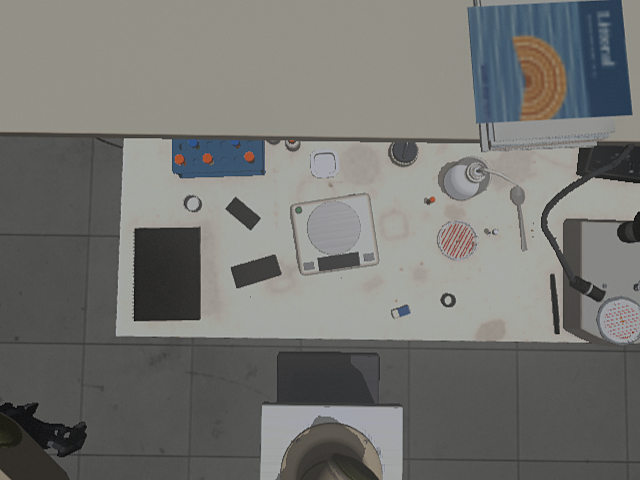

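The front-left wedge at about (256,271) in the top view looks like the right size; the other, at (243,213), is smaller. Next I'll measure both.

```bash
cat > h.py <<'E'
import numpy as np, cv2
def ray(c,uv):
    K,R,t=c["intrinsics"],np.array(c["R"]),np.array(c["t"])
    d=R.T@np.linalg.solve(K,np.array([uv[0],uv[1],1.])); o=-R.T@t
    return o,d
def onplane(c,uv,z):
    o,d=ray(c,uv); return o+d*(z-o[2])/d[2]
def proj(c,X):
    p=c["intrinsics"]@(np.array(c["R"])@np.asarray(X,float)+c["t"]); return p[:2]/p[2]
def cloud(c,d):
    K,R,t=c["intrinsics"],np.array(c["R"]),np.array(c["t"])
    v,u=np.mgrid[:d.shape[0],:d.shape[1]]
    P=np.stack([(u-K[0,2])/K[0,0]*d,(v-K[1,2])/K[1,1]*d,d],-1)
    return (P-t)@R
E
python3 - <<'E'
from rig import imaging
from h import *
z=np.load("pics/top0.npz"); p=z["p"]; d=z["d"]; c=imaging.camera_params("top")
m=((p.max(2)<70)).astype(np.uint8)
m[:, :210]=0; m[:,300:]=0; m[:190]=0; m[300:]=0
for k in cv2.findContours(m,0,1)[0]:
    if cv2.contourArea(k)<100: continue
    r=cv2.minAreaRect(k); b=cv2.boxPoints(r)
    w=[onplane(c,q,8)[:2].round(1) for q in b]
    print(r, w, [round(np.linalg.norm(w[i]-w[i-1]),1) for i in range(4)])
W=cloud(c,d)
for q in [(236,275),(245,272),(256,271),(266,268),(275,264),(258,290),(335,230)]: print(q,W[q[1],q[0]].round(1))
# balance corners
cv2.imwrite("pics/zt0.png",cv2.resize(p[180:300,180:400,::-1],None,fx=3.6,fy=3.6,interpolation=cv2.INTER_CUBIC))
q=np.load("pics/scene0.npz")["p"]; cv2.imwrite("pics/zs0.png",cv2.resize(q[190:310,210:410,::-1],None,fx=4,fy=4,interpolation=cv2.INTER_CUBIC))
E
```

```text
((255.40731811523438, 270.7496643066406), (21.271114349365234, 46.448448181152344), 73.49563598632812) [array([455.6, 233.8]), array([487.1, 133.5]), array([441. , 118.8]), array([409.7, 219. ])] [np.float64(48.2), np.float64(105.1), np.float64(48.4), np.float64(105.0)]
((242.46839904785156, 213.1312713623047), (32.68989181518555, 15.378743171691895), 40.10091018676758) [array([589.4, 249.1]), array([616.8, 227.2]), array([569.2, 168.8]), array([541.9, 190.8])] [np.float64(75.2), np.float64(35.1), np.float64(75.3), np.float64(35.1)]
(236, 275) [438.  219.6  10.7]
(245, 272) [445.1 199.6   9.4]
(256, 271) [447.8 175.3   5. ]
(266, 268) [455.  153.3  -0.6]
(275, 264) [464.4 132.6   3.5]
(258, 290) [404.6 170.8  -3.2]
(335, 230) [538.1  -1.4  71.5]
```

View pics/zt0.png

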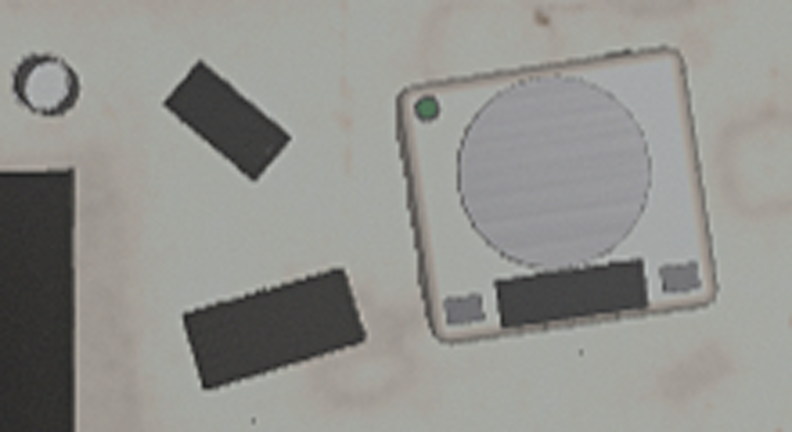

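View pics/zs0.png

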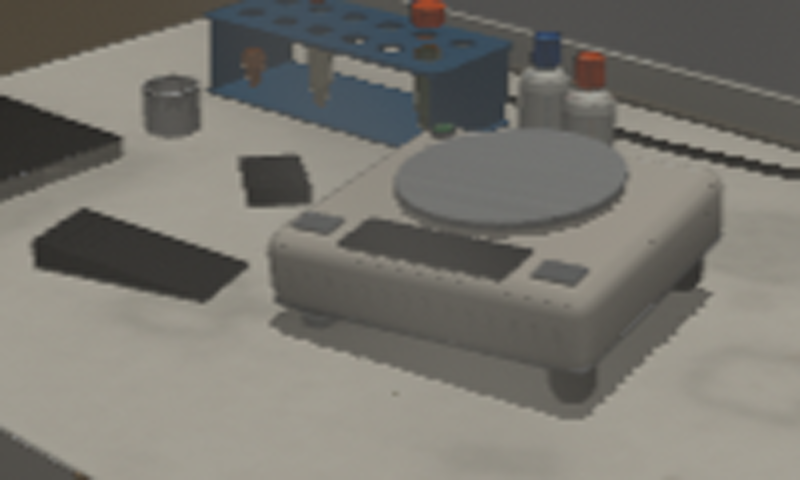

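Run:
```python
from rig import imaging
from h import *
from scipy.optimize import least_squares
from scipy.spatial.transform import Rotation as Ro
c=imaging.camera_params("top"); s=imaging.camera_params("scene")
print("cam o",ray(c,(0,0))[0].round(0), ray(s,(0,0))[0].round(0))
zc=np.array([(437,345),(717,303),(681,45),(400,90)],float)
uv=zc/3.6+[180-.36,180-.36]
h=0.5
ax=np.array([60,70,0])/np.hypot(60,70)
L=Ro.from_rotvec(-0.09*ax).as_matrix()
print("short foot z in lean:",(L@[-60,70,8])[2])
P=np.array([(-80,88,64),(-80,-88,64),(80,-88,64),(80,88,64)],float)
def T(q,X): return Ro.from_euler('z',q[2]).as_matrix()@(L@np.asarray(X,float))+[q[0],q[1],0]
r=least_squares(lambda q:np.concatenate([proj(c,T(q,X))-u for X,u in zip(P,uv)]),[540,0,.15])
q=r.x; print(q.round(3), r.fun.round(2))
np.save("bal.npy",q)
for f in [(-60,70,8),(-60,-70,0),(60,70,0),(60,-70,0)]:
    X=T(q,f); print("foot",X.round(1),"scene px",proj(s,X).round(1))
print("scene foot pixel ray z=0", onplane(s,(289.5,271),0).round(1))
```

```text
cam o [ 438.   27. 1187.] [ -86. -484.  393.]
short foot z in lean: -0.2212839626565275
[ 5.34896e+02 -4.06700e+00  1.61000e-01] [-0.83  0.81  1.53  0.76  0.66 -0.67 -1.38 -0.94]
foot [ 4.641e+02  5.560e+01 -2.000e-01] scene px [290.8 271. ]
foot [486.9 -82.8  -0. ] scene px [353.8 289.8]
foot [582.9  74.7   0. ] scene px [322.  250.1]
foot [605.  -63.3   8.2] scene px [380.7 261.8]
scene foot pixel ray z=0 [462.1  57.2   0. ]
```

```bash
python3 -m creep '[{"grip":20,"linear":[-25,-11,6],"rot":[0,0,0]},{"grip":20,"linear":[-25,-11,6],"rot":[0,0,0]},{"grip":20,"linear":[-25,-11,6],"rot":[0,0,0]},{"grip":20,"linear":[-25,-11,6],"rot":[0,0,0]},{"grip":20,"linear":[-25,-11,6],"rot":[0,0,0]},{"grip":20,"linear":[-25,-11,6],"rot":[0,0,0]},{"grip":20,"linear":[-25,-11,6],"rot":[0,0,0]},{"grip":20,"linear":[-25,-11,6],"rot":[0,0,0]},{"grip":20,"linear":[-25,-11,6],"rot":[0,0,0]},{"grip":20,"linear":[-25,-11,6],"rot":[0,0,0]},{"grip":20,"linear":[-25,-11,6],"rot":[0,0,0]},{"grip":20,"linear":[-25,-11,6],"rot":[0,0,0]}]'
python3 -m creep '[{"grip":20,"linear":[0,0,0],"rot":[0,0,0.114]},{"grip":20,"linear":[0,0,0],"rot":[0,0,0.114]},{"grip":20,"linear":[0,0,0],"rot":[0,0,0.114]},{"grip":20,"linear":[0,0,0],"rot":[0,0,0.114]},{"grip":20,"linear":[0,0,0],"rot":[0,0,0.114]},{"grip":20,"linear":[0,0,0],"rot":[0,0,0.114]},{"grip":20,"linear":[0,0,0],"rot":[0,0,0.114]},{"grip":20,"linear":[0,0,0],"rot":[0,0,0.114]},{"grip":20,"linear":[0,0,0],"rot":[0,0,0]},{"grip":20,"linear":[0,0,0],"rot":[0,0,0]}]'
python3 - <<'E'
from rig import sensors, imaging
from h import *
s=sensors.sense(); print(s["eef_pos"],s["ee_rot"],s["time_s"],s["joints"].round(2),s["grip_width"])
c=imaging.camera_params("wrist"); p,d=imaging.capture("wrist")
np.savez("pics/w1.npz",p=p,d=d,**c); cv2.imwrite("pics/w1.png",p[:,:,::-1]); print(c)
E
```

```text
time_s: 1.1
eef_pos: [418.5, 263.2, 158.8]
ee_rot: [-0.0, 0.177, 0.984, -0.0]
force: [0.3, 0.1, -0.6]
grip_width: 0.231
time_s: 1.93
eef_pos: [417.7, 264.3, 159.1]
ee_rot: [-0.0, 0.591, 0.807, -0.0]
force: [-0.1, -0.2, -0.4]
grip_width: 0.235
[417.72813616 264.2671639  159.09047978] [-1.40780176e-04  5.90503660e-01  8.07034922e-01 -2.05991587e-04] 1.9333 [ 0.33  0.32  1.69 -0.    1.13  0.02] 0.23496451123683906
{'intrinsics': array([[373.24637726,   0.        , 323.31377326],
       [  0.        , 373.24637726, 237.24808385],
       [  0.        ,   0.        ,   1.        ]]), 'R': array([[ 9.52995367e-01,  3.02983486e-01, -9.15365631e-04],
       [ 2.86869034e-01, -9.01329017e-01,  3.24518350e-01],
       [ 9.74986555e-02, -3.09527074e-01, -9.45878958e-01]]), 't': array([-479.19749742,  100.46598245,  353.55943678])}
```

View pics/w1.png

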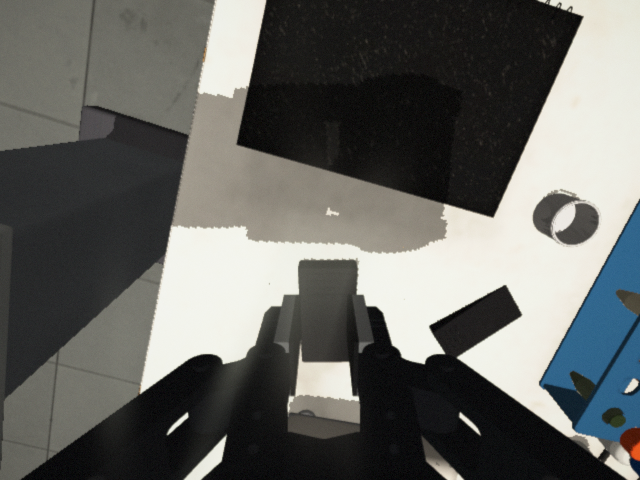

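Run:
```python
from h import *
z=np.load("pics/w1.npz"); c={k:z[k] for k in("intrinsics","R","t")}
print(ray(c,(0,0))[0])
for n,X in dict(hl=(455.6,233.8,16),hr=(409.7,219,16),hl0=(455.6,233.8,0),hr0=(409.7,219,0),tip=(464,126,0),foot=(463.5,56,0),tcp=(417.7,264.3,159.1)).items(): print(n,proj(c,X).round(0))
W=cloud(c,z["d"])
for q in [(328,270),(328,300),(328,350),(310,390),(325,430),(200,400),(300,400),(340,400)]: print(q,z["d"][q[1],q[0]],W[q[1],q[0]].round(0))
```

```text
[393.38084575 345.1780516  301.38273572]
hl [354. 268.]
hr [296. 268.]
hl0 [353. 261.]
hr0 [298. 261.]
tip [325. 362.]
foot [303. 416.]
tcp [321. 315.]
(328, 270) 309.96393 [435. 226.  17.]
(328, 300) 325.9034 [445. 196.  11.]
(328, 350) 351.69058 [462. 142.   3.]
(310, 390) 369.37738 [460.  91.   1.]
(325, 430) 341.4109 [479.  81.  36.]
(200, 400) 104.124344 [384. 262. 218.]
(300, 400) 375.69873 [455.  74.  -1.]
(340, 400) 374.35684 [493.  87.   0.]
```

Run:
```python
from h import *
p=np.load("pics/w1.npz")["p"]
cv2.imwrite("pics/w1z.png",cv2.resize(p[240:440,240:440,::-1],None,fx=3,fy=3,interpolation=cv2.INTER_CUBIC))
```

```text
(no output)
```

View pics/w1z.png

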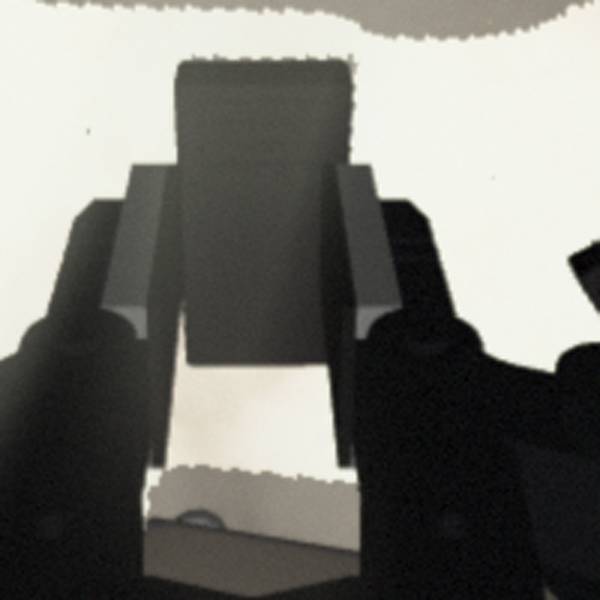

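Run:
```python
from h import *
z=np.load("pics/w1.npz"); c={k:z[k] for k in("intrinsics","R","t")}
g=lambda a,b:(240+a/3-.33,240+b/3-.33)
a=onplane(c,g(177,60),0);b=onplane(c,g(354,58),0)
print("heel bot",a.round(1),b.round(1),np.linalg.norm(a-b), ((a+b)/2).round(1))
t1=onplane(c,g(187,364),1.5);print("tip left end",t1.round(1), "len",np.linalg.norm(t1-a))
e=(t1-a)[:2];print("heading L edge",np.arctan2(e[1],e[0]), "heel normal",np.arctan2(*( (b-a)[[1,0]]))-np.pi/2)
for u in [(180,522),(202,510),(226,522)]: 
  for h in (3,6): print("foot arc",h,onplane(c,g(*u),h).round(1))
W=cloud(c,z["d"]); 
for u in [(202,516),(195,518),(210,518)]:
  q=g(*u); print(W[int(round(q[1])),int(round(q[0]))].round(1))
```

```text
heel bot [410.2 220.3   0. ] [459.  236.5   0. ] 51.410141473242405 [434.6 228.4   0. ]
tip left end [442.8 121.3   1.5] len 104.2449748242901
heading L edge -1.2528349354418737 heel normal -1.250404950114176
foot arc 3 [458.4  61.    3. ]
foot arc 6 [457.8  63.8   6. ]
foot arc 3 [464.   68.1   3. ]
foot arc 6 [463.3  70.9   6. ]
foot arc 3 [473.2  65.7   3. ]
foot arc 6 [472.4  68.5   6. ]
[464.2  67.8   5.7]
[462.1  68.1   6.6]
[467.1  68.5   5.5]
```

```bash
python3 -m creep '[{"grip":20,"linear":[0,2,25],"rot":[0,0,0]},{"grip":20,"linear":[0,2,30],"rot":[0,0,0]},{"grip":20,"linear":[0,0,30],"rot":[0,0,0]},{"grip":20,"linear":[0,0,30],"rot":[0,0,0]},{"grip":20,"linear":[0,0,20],"rot":[0,0,0]},{"grip":20,"linear":[0,0,10],"rot":[0,0,0]},{"grip":20,"linear":[0,0,5],"rot":[0,0,0]},{"grip":20,"linear":[0,0,2],"rot":[0,0,0]},{"grip":20,"linear":[0,0,0],"rot":[0,0,0]},{"grip":20,"linear":[0,0,0],"rot":[0,0,0]}]'
python3 - <<'E'
from rig import sensors, imaging
from h import *
s=sensors.sense(); print(s["eef_pos"],s["ee_rot"],s["force"])
c=imaging.camera_params("wrist"); p,d=imaging.capture("wrist")
np.savez("pics/w2.npz",p=p,d=d,**c); 
cv2.imwrite("pics/w2.png",cv2.resize(p[200:400,220:420,::-1],None,fx=3,fy=3,interpolation=cv2.INTER_CUBIC))
E
```

```text
time_s: 2.82
eef_pos: [422.3, 265.8, 8.4]
ee_rot: [0.001, 0.592, 0.806, 0.001]
force: [-0.1, 1.0, -0.1]
grip_width: 0.236
[422.33690672 265.75502961   8.35080513] [5.66368317e-04 5.91676211e-01 8.06175097e-01 8.08719192e-04] [-0.06968026  0.95765952 -0.09126312]
```

View pics/w2.png

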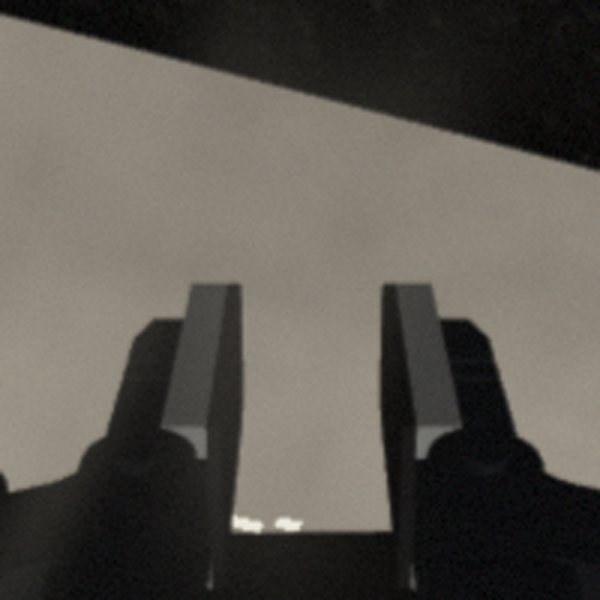

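```bash
python3 -m creep '[{"grip":20,"linear":[-6,0,3],"rot":[0,0,0]},{"grip":20,"linear":[-7,0,0],"rot":[0,0,0]},{"grip":20,"linear":[-6,0,0],"rot":[0,0,0]},{"grip":20,"linear":[-4,0,0],"rot":[0,0,0]},{"grip":20,"linear":[-3,0,0],"rot":[0,0,0]},{"grip":20,"linear":[-2,0,0],"rot":[0,0,0]},{"grip":20,"linear":[-2,0,0],"rot":[0,0,0]},{"grip":20,"linear":[0,0,0],"rot":[0,0,0]}]'
python3 -m creep '[{"grip":20,"linear":[-3,0,0],"rot":[0,0,0.012]},{"grip":20,"linear":[-4,0,0],"rot":[0,0,0.012]},{"grip":20,"linear":[-4,0,0],"rot":[0,0,0.012]},{"grip":20,"linear":[-4,0,0],"rot":[0,0,0.012]},{"grip":20,"linear":[-4,0,0],"rot":[0,0,0.012]},{"grip":20,"linear":[-4,0,0],"rot":[0,0,0.012]},{"grip":20,"linear":[-4,0,0],"rot":[0,0,0.012]},{"grip":20,"linear":[-4,0,0],"rot":[0,0,0.012]},{"grip":20,"linear":[-4,0,0],"rot":[0,0,0.012]},{"grip":20,"linear":[-4,0,0],"rot":[0,0,0.012]},{"grip":20,"linear":[-3,0,0],"rot":[0,0,0.012]},{"grip":20,"linear":[-3,0,0],"rot":[0,0,0.012]}]'
python3 - <<'E'
from rig import sensors, imaging
from h import *
s=sensors.sense(); print(s["eef_pos"],s["ee_rot"],s["force"],s["joints"].round(2))
for n in ("top","scene"):
  p,d=imaging.capture(n); np.savez(f"pics/{n}3.npz",p=p,d=d)
  q=p[180:300,180:400] if n=="top" else p[190:310,210:410]
  cv2.imwrite(f"pics/{n}3.png",cv2.resize(q[:,:,::-1],None,fx=3.6,fy=3.6,interpolation=cv2.INTER_CUBIC))
E
```

```text
time_s: 3.53
eef_pos: [430.8, 236.6, 4.3]
ee_rot: [0.0, 0.592, 0.806, 0.0]
force: [0.5, 0.1, -0.2]
grip_width: 0.237
time_s: 4.53
eef_pos: [441.4, 192.8, 4.3]
ee_rot: [-0.0, 0.649, 0.761, -0.0]
force: [-0.5, -0.4, 0.5]
grip_width: 0.237
[441.35911693 192.84695254   4.29141064] [-4.75817243e-06  6.48839201e-01  7.60925549e-01 -2.86031643e-06] [-0.47548597 -0.35538181  0.51547077] [0.17 0.54 1.85 0.   0.75 0.01]
```

View pics/top3.png

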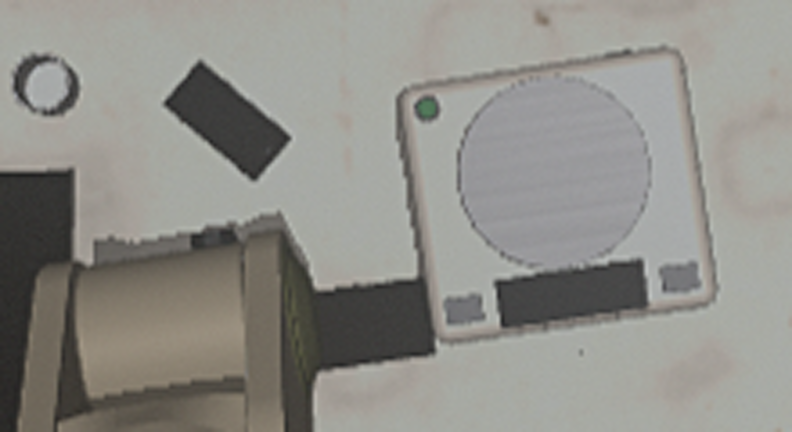

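View pics/scene3.png

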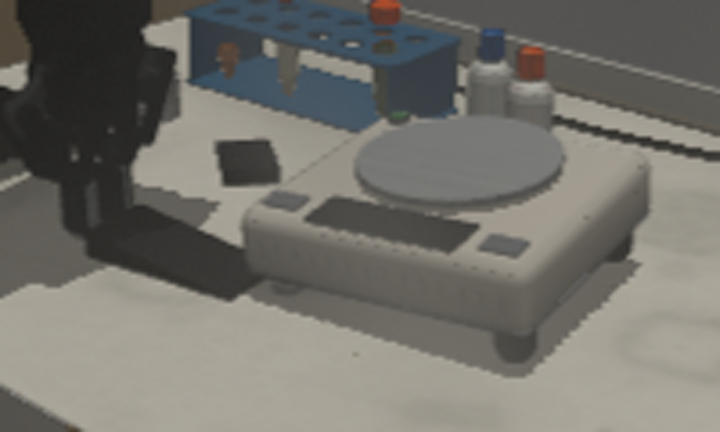

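Run:
```python
from rig import imaging
from h import *
c=imaging.camera_params("top")
g=lambda a,b:(180+a/3.6-.36,180+b/3.6-.36)
t=onplane(c,g(435,353),1.5); f=onplane(c,g(318,370),12); u1=onplane(c,g(320,290),12); u2=onplane(c,g(420,278),2)
print(t,f,u1,u2)
for a,b in((f,t),(u1,u2)): print(np.arctan2(b[1]-a[1],b[0]-a[0]))
th=-1.41; D=np.array([np.cos(th),np.sin(th)]);N=np.array([-D[1],D[0]])
heel=t[:2]+25*N-105*D; foot=np.array([464.5,56.3])
print("tip",t[:2]+25*N,"heel",heel,"TCP along",(np.array([441.4,192.8])-heel)@D,"lat",(np.array([441.4,192.8])-heel)@N)
print("foot ahead",(foot-heel)@D,"lat",(foot-heel)@N)
```

```text
[434.0766225   74.08893096   1.5       ] [422.39094102 146.83621762  12.        ] [472.56262547 146.67478889  12.        ] [481.41883673  84.42636903   2.        ]
-1.4115230337919422
-1.4294726949876606
tip [458.75412502  78.09153875] heel [441.94317231 181.73704936] TCP along -11.007203923447497 lat 1.2350606543220968
foot ahead 127.4303694618597 lat 2.182834460507595
```

```bash
python3 -m creep '[{"grip":20,"linear":[-4,0,0],"rot":[0,0,0]},{"grip":20,"linear":[-4,0,0],"rot":[0,0,0]},{"grip":20,"linear":[-4,0,0],"rot":[0,0,0]},{"grip":20,"linear":[-4,0,0],"rot":[0,0,0]},{"grip":20,"linear":[-3,0,0],"rot":[0,0,0]},{"grip":20,"linear":[-3,0,0],"rot":[0,0,0]},{"grip":20,"linear":[-3,0,0],"rot":[0,0,0]},{"grip":20,"linear":[-3,0,0],"rot":[0,0,0]},{"grip":20,"linear":[-3,0,0],"rot":[0,0,0]},{"grip":20,"linear":[-3,0,0],"rot":[0,0,0]},{"grip":20,"linear":[-3,0,0],"rot":[0,0,0]},{"grip":20,"linear":[-3,0,0],"rot":[0,0,0]}]'
python3 -m creep '[{"grip":20,"linear":[-3,0,0],"rot":[0,0,0]},{"grip":20,"linear":[-3,0,0],"rot":[0,0,0]},{"grip":20,"linear":[-2,0,0],"rot":[0,0,0]},{"grip":20,"linear":[-2,0,0],"rot":[0,0,0]},{"grip":20,"linear":[-2,0,0],"rot":[0,0,0]},{"grip":20,"linear":[0,0,0],"rot":[0,0,0]}]'
cat > look.py <<'E'
import sys
from rig import sensors, imaging
from h import *
k=sys.argv[1]
s=sensors.sense(); print(s["eef_pos"],s["force"],s["time_s"])
for n in ("top","scene"):
  p,d=imaging.capture(n); np.savez(f"pics/{n}{k}.npz",p=p,d=d)
  q=p[180:300,180:400] if n=="top" else p[190:310,210:410]
  cv2.imwrite(f"pics/{n}{k}.png",cv2.resize(q[:,:,::-1],None,fx=3.6,fy=3.6,interpolation=cv2.INTER_CUBIC))
E
python3 look.py 4
```

```text
time_s: 5.63
eef_pos: [447.7, 153.4, 4.3]
ee_rot: [-0.0, 0.648, 0.761, -0.0]
force: [0.1, 3.2, 0.4]
grip_width: 0.229
time_s: 6.13
eef_pos: [449.7, 141.4, 4.3]
ee_rot: [0.0, 0.648, 0.761, -0.0]
force: [0.3, 0.3, -0.9]
grip_width: 0.234
[449.70760317 141.37965444   4.29306987] [ 0.32214465  0.30528977 -0.87197578] 6.1333
```

View pics/top4.png

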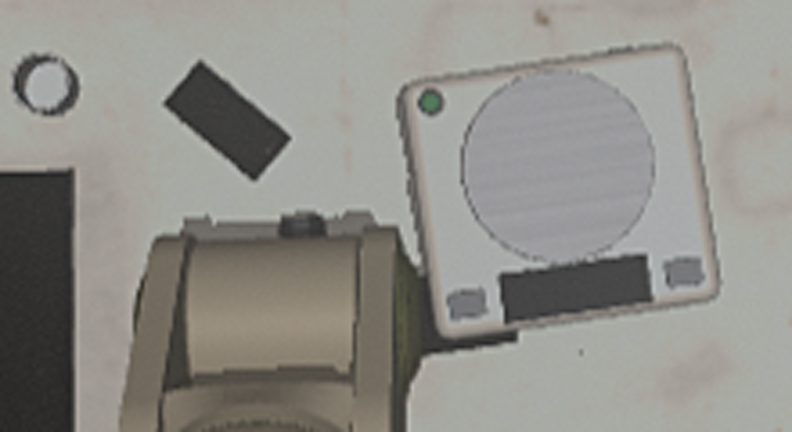

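View pics/scene4.png

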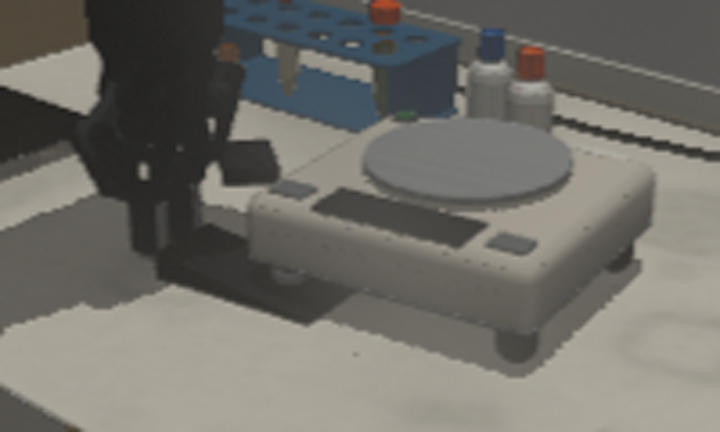

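```bash
cat > tilt.py <<'E'
import sys
from rig import imaging
from h import *
for n in ("top","scene"):
  c=imaging.camera_params(n)
  for k in sys.argv[1:]:
    z=np.load(f"pics/{n}{k}.npz"); W=cloud(c,z["d"])
    p=z["p"].astype(int)
    # pan disc: points near pan centre, radius 40
    r=np.hypot(W[...,0]-540,W[...,1]+0)
    m=(r<42)&(W[...,2]>55)&(W[...,2]<90)&(z["d"]>0)
    P=W[m]; A=np.c_[P[:,:2]-[540,0],np.ones(len(P))]
    w=np.ones(len(P),bool)
    for _ in range(4):
        s=np.linalg.lstsq(A[w],P[w,2],rcond=None)[0]; e=P[:,2]-A@s; w=abs(e)<2.5*e[w].std()
    print(n,k,w.sum(),"slope x,y",s[:2].round(4),"h",s[2].round(1),"sd",e[w].std().round(2))
E
python3 tilt.py 0 3 4
```

```text
top 0 1174 slope x,y [ 0.0791 -0.0449] h 71.9 sd 1.95
top 3 1168 slope x,y [ 0.0757 -0.0468] h 71.8 sd 1.86
top 4 1149 slope x,y [ 0.017  -0.0117] h 71.3 sd 1.92
scene 0 562 slope x,y [ 0.0727 -0.0451] h 72.8 sd 0.55
scene 3 578 slope x,y [ 0.0718 -0.0442] h 72.9 sd 0.57
scene 4 528 slope x,y [ 0.0155 -0.0086] h 72.3 sd 0.53
```

```bash
python3 -m creep '[{"grip":20,"linear":[-2,0,0],"rot":[0,0,0]},{"grip":20,"linear":[-2,0,0],"rot":[0,0,0]},{"grip":20,"linear":[-2,0,0],"rot":[0,0,0]},{"grip":20,"linear":[-2,0,0],"rot":[0,0,0]},{"grip":20,"linear":[-1,0,0],"rot":[0,0,0]},{"grip":20,"linear":[0,0,0],"rot":[0,0,0]}]'; python3 look.py 5; python3 tilt.py 5
```

```text
time_s: 6.73
eef_pos: [451.1, 132.7, 4.3]
ee_rot: [0.0, 0.648, 0.761, -0.0]
force: [-0.5, 0.8, 0.7]
grip_width: 0.231
[451.09855943 132.68019252   4.31188976] [-0.46406633  0.78887662  0.73087441] 6.7333
top 5 1143 slope x,y [ 0.0061 -0.0052] h 71.3 sd 1.9
scene 5 528 slope x,y [ 0.0068 -0.0042] h 72.2 sd 0.53
```

View pics/scene5.png

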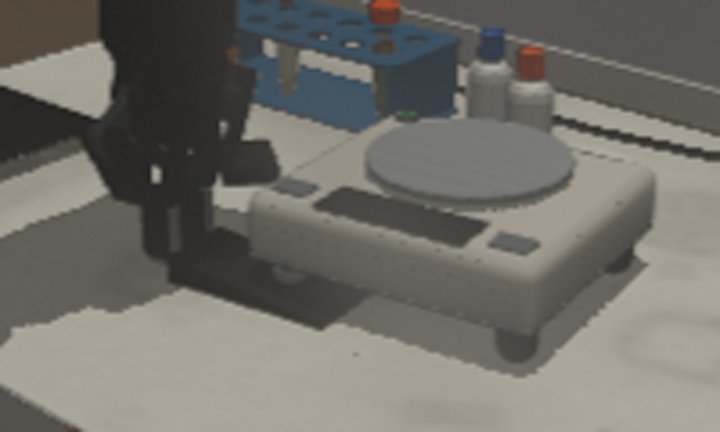

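View pics/top5.png

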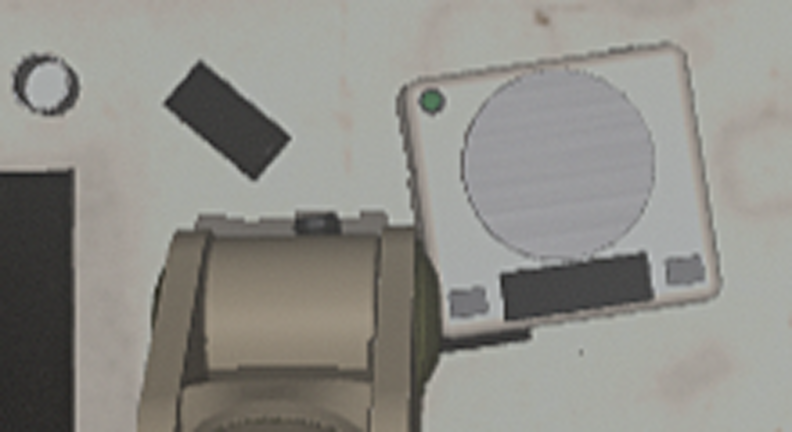

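```bash
python3 -m creep '[{"grip":20,"linear":[-1,0,0],"rot":[0,0,0]},{"grip":20,"linear":[-1,0,0],"rot":[0,0,0]},{"grip":20,"linear":[-1,0,0],"rot":[0,0,0]},{"grip":20,"linear":[0,0,0],"rot":[0,0,0]},{"grip":20,"linear":[0,0,0],"rot":[0,0,0]}]'; python3 look.py 6; python3 tilt.py 6
```

```text
time_s: 7.25
eef_pos: [451.5, 130.0, 4.3]
ee_rot: [-0.0, 0.648, 0.761, -0.0]
force: [-0.1, 4.0, 0.4]
grip_width: 0.234
[451.45866643 130.00635341   4.26559554] [-0.10279826  4.02537254  0.36772855] 7.25
top 6 1152 slope x,y [-0.0036 -0.0085] h 71.5 sd 2.0
scene 6 533 slope x,y [ 0.0036 -0.0015] h 72.3 sd 0.54
```

```bash
cat > tilt2.py <<'E'
from rig import imaging, sensors
from h import *
c=imaging.camera_params("scene"); D=[]
for i in range(5): D.append(imaging.capture("scene")[1])
W=cloud(c,np.median(D,0))
def fit(m,o):
    P=W[m]; A=np.c_[P[:,:2]-o,np.ones(len(P))]; w=np.ones(len(P),bool)
    for _ in range(5):
        s=np.linalg.lstsq(A[w],P[w,2],rcond=None)[0]; e=P[:,2]-A@s; w=abs(e)<2.5*e[w].std()
    return s.round(4),w.sum(),e[w].std().round(2)
x,y,z=W[...,0],W[...,1],W[...,2]
print("pan",fit((np.hypot(x-540,y)<42)&(z>55)&(z<90),[540,0]))
print("desk",fit((x>390)&(x<440)&(y>-150)&(y<60)&(abs(z)<10),[415,0]), fit((x>450)&(x<620)&(y>-200)&(y<-110)&(abs(z)<8),[540,-150]))
print(sensors.sense()["force"],sensors.sense()["time_s"])
E
python3 tilt2.py
```

```text
pan (array([ 6.0000e-04, -1.8000e-03,  7.2237e+01]), np.int64(530), np.float64(0.28))
desk (array([-2.000e-04, -5.000e-04, -3.987e-01]), np.int64(1705), np.float64(0.33)) (array([ 0.000e+00, -1.000e-04, -3.149e-01]), np.int64(2334), np.float64(0.34))
[-1.22933603  2.8301994   0.55480243] 7.6
```

```bash
python3 -m creep '[{"grip":20,"linear":[-1,0,0],"rot":[0,0,0]},{"grip":20,"linear":[0,0,0],"rot":[0,0,0]},{"grip":20,"linear":[0,0,0],"rot":[0,0,0]}]'; python3 tilt2.py; python3 look.py 7
```

```text
time_s: 7.85
eef_pos: [451.6, 129.1, 4.3]
ee_rot: [-0.0, 0.648, 0.761, 0.0]
force: [-1.8, 5.0, -0.0]
grip_width: 0.235
pan (array([ 9.0000e-04, -5.0000e-04,  7.2259e+01]), np.int64(523), np.float64(0.27))
desk (array([ 3.00e-04, -7.00e-04, -3.88e-01]), np.int64(1714), np.float64(0.34)) (array([-0.    , -0.0006, -0.3106]), np.int64(2348), np.float64(0.33))
[-0.59508173  5.13667583  1.39517313] 8.1
[451.59779026 129.07538876   4.27582625] [-0.59508173  5.13667583  1.39517313] 8.1
```

View pics/scene7.png

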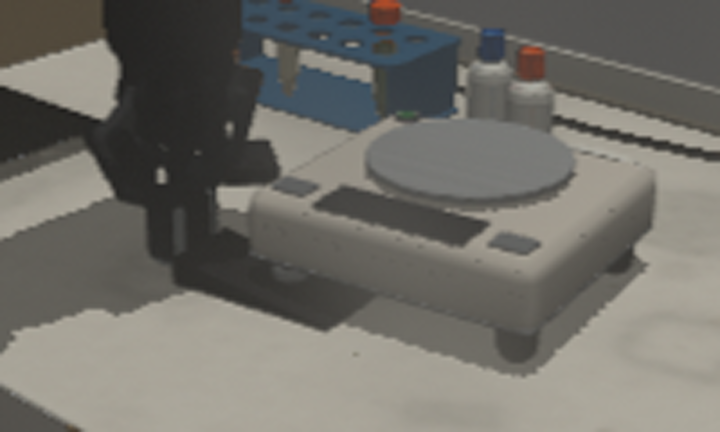

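```bash
python3 -m creep '[{"grip":20,"linear":[3,0,0],"rot":[0,0,0]},{"grip":20,"linear":[8,0,0],"rot":[0,0,0]},{"grip":20,"linear":[15,0,0],"rot":[0,0,0]},{"grip":20,"linear":[15,0,0],"rot":[0,0,0]},{"grip":20,"linear":[5,0,-25],"rot":[0,0,0]},{"grip":20,"linear":[5,0,-35],"rot":[0,0,0]},{"grip":20,"linear":[20,0,-35],"rot":[0,0,0]},{"grip":20,"linear":[25,0,-30],"rot":[0,0,0]},{"grip":20,"linear":[25,0,-20],"rot":[0,0,0]},{"grip":20,"linear":[25,0,-10],"rot":[0,0,0]},{"grip":20,"linear":[25,0,0],"rot":[0,0,0]},{"grip":20,"linear":[0,0,0],"rot":[0,0,0]}]'; python3 tilt2.py; python3 look.py 8
```

```text
time_s: 9.2
eef_pos: [423.6, 301.3, 160.1]
ee_rot: [0.0, 0.647, 0.762, 0.001]
force: [0.1, 0.1, -0.2]
grip_width: 0.233
pan (array([ 9.0000e-04, -1.8000e-03,  7.2278e+01]), np.int64(528), np.float64(0.28))
desk (array([-1.000e-04, -6.000e-04, -3.967e-01]), np.int64(1708), np.float64(0.34)) (array([-2.000e-04, -7.000e-04, -3.025e-01]), np.int64(2337), np.float64(0.33))
[-0.1980892   0.28047989  0.94601908] 9.45
[424.49800766 297.11161006 159.02304348] [-0.1980892   0.28047989  0.94601908] 9.45
```

View pics/top8.png

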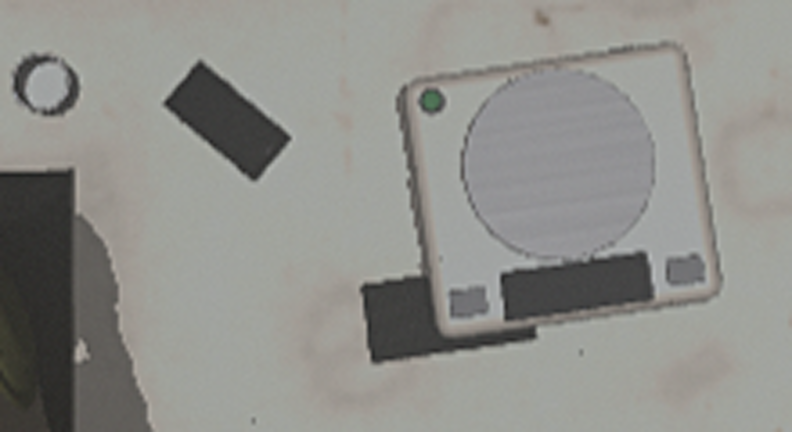

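View pics/scene8.png

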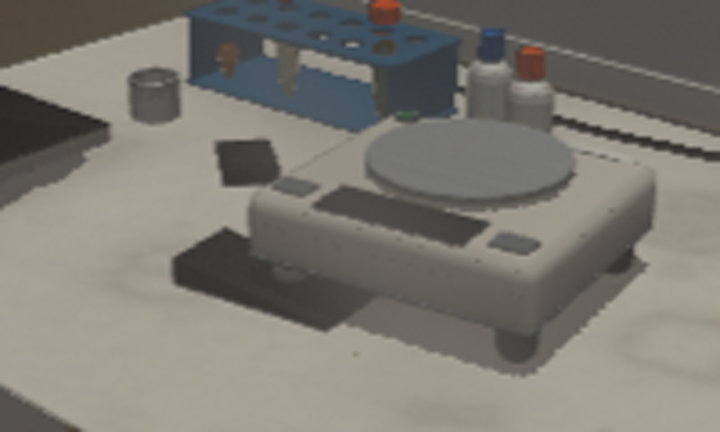

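Run:
```python
from rig import imaging
from h import *
from scipy.optimize import least_squares
from scipy.spatial.transform import Rotation as Ro
c=imaging.camera_params("top"); g=lambda a:np.array(a,float)/3.6+180-.36
uv=g([(441,338),(721,297),(684,40),(401,87)])
P=np.array([(-80,88,64),(-80,-88,64),(80,-88,64),(80,88,64)],float)
T=lambda q,X:Ro.from_euler('z',q[2]).as_matrix()@np.asarray(X,float)+[q[0],q[1],0]
r=least_squares(lambda q:np.concatenate([proj(c,T(q,X))-u for X,u in zip(P,uv)]),[540,0,.15]);q=r.x
print("balance",q.round(3),"before",np.load("bal.npy").round(3),r.fun.round(1))
foot=T(q,(-60,70,8)); print("foot",foot)
a=onplane(c,g((362,286)),16);b=onplane(c,g((373,362)),16);t=onplane(c,g((537,338)),1.5)
hc=((a+b)/2)[:2]; n=(b-a)[:2];n/=np.linalg.norm(n); D=np.array([-n[1],n[0]]); D*=np.sign(D@(foot[:2]-hc))
print("heel",hc,np.linalg.norm(b-a),"yaw",np.arctan2(D[1],D[0]),"foot ahead",(foot[:2]-hc)@D,"tip len",(t[:2]-hc)@D,"lat",(foot[:2]-hc)@n)
A=np.load("pics/top0.npz")["p"].astype(int);B=np.load("pics/top8.npz")["p"].astype(int)
m=(abs(A-B).max(2)>35).astype(np.uint8)[140:336,120:560]
for k in cv2.findContours(m,0,2)[0]:
    if cv2.contourArea(k)>6: x,y,w,h=cv2.boundingRect(k); print("changed",x+120,y+140,w,h)
```

```text
balance [ 5.33627e+02 -3.17800e+00  1.67000e-01] before [ 5.34896e+02 -4.06700e+00  1.61000e-01] [-1.   1.5  1.6  0.5  0.2 -0.5 -0.8 -1.5]
foot [462.81393838  55.86024686   8.        ]
heel [451.63820355 116.08640346] 48.05145054801426 yaw -1.4069415595527262 foot ahead 61.242490657638676 tip len 103.86651570555459 lat -1.2018010387323055
changed 305 260 11 7
changed 363 250 13 11
changed 120 240 109 96
changed 307 222 2 11
changed 231 207 131 81
changed 295 205 9 9
```

```bash
python3 -c "
from rig import ctrl; print(ctrl.finish_job())"
```

```text
the job is handed in; nothing more can be done
None
```

The wedge is under the short foot, the balance stands level as far as I can measure, and I handed the job in at about 9.5 s. I pushed the 105 mm wedge by its heel with both fingertips, turning it about 0.15 rad as it slid so it ran straight at the foot. Then I pushed in small steps until the tilt stopped changing, backed the hand off and raised it clear.

**Last checks**
- **Tilt:** the pan slopes about 0.001–0.002 rad in the scene camera, down from about 0.09. That is within the noise, and the last 1 mm of push did not change it.
- **Wedge position:** the top view puts the heel face 61.2 mm from the foot, with the foot about 1 mm off the wedge's centre line. The finger position gives about 62.7 mm instead, which is within the 2 mm calibration.
- **Push force:** it rose from under 1 N to about 5 N over the last few millimetres, which suggests the foot is carrying load.
- **Balance shift:** about 1.5 mm, which is within measurement error.
- **Surroundings:** comparing the top view before and after, the changes were around the wedge, the balance and the arm with its shadow. None were where the eraser, loupe, vial, steel pot or weighing boat stand.

I did not test for rocking directly. That it no longer rocks is inferred from the tilt levelling off and the force rising.

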